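# Lock the herb grinder's bayonet lid

## Task

Close the herb grinder: its bayonet lid lies loosely on top. Press a fingertip into one of the lid's finger cups and turn the lid clockwise, feeling for the point where it drops into its entry; then push it down against the spring, turn it on clockwise to the stop and let it spring up into its notch so that it stays locked. Do not force or squeeze the lid, take the hand away at the end and leave everything else on the table alone.

Things in the scene. Friction and masses are not known exactly. Their poses are not given: they have to be found in the camera images.
- grinder: herb grinder, fixed: white round housing 185 mm across, 100 mm tall, with a small grey control pod on its -x side; origin on its vertical axis at the table, z up. Hidden under the lid, a steel collar with two opposite entry gaps holds the lid. The collar's angle varies and is not given: the gaps can only be felt.
- rim_centre (a point): centre of the housing's upper rim, 100 mm above the table, on the axis about which the lid turns. Once pressed deeper than 20 mm the lid turns on clockwise under the collar, about 0.75 to 0.91 rad, to a hard stop; let go there (or within 0.1 rad of it), it springs up and is locked. Let go short of that it stays 20 mm deep, its flat top 4 mm below this rim, not locked.
- lid: round aluminium lid, 160 mm across, 0.3 to 0.45 kg, captive: it only turns about the vertical axis and travels up and down. Origin at the centre of its flat top face, z up. At first it lies on the collar, its flat top 16 mm above the rim. Turned clockwise (seen from above) 0.2 to 0.9 rad, it drops 8 mm into the gaps; there it has 0.16 rad of play before a wall.
- cup_a (a point): centre of the floor of one finger cup, which is the lid's flat top; 46 mm from the turning axis along the lid's +y. The cup is an open round ring, about 55 mm inside diameter, 64 mm outside, 22 mm high, walls 4 mm. Shut fingertips fit inside it, to press the lid down and push it round without a grasp.
- cup_b (a point): the same for the other, equal finger cup, 46 mm from the turning axis along the lid's -y; either cup serves. All pushing and squeezing of the lid and its cups together must stay below 70 N; turning and pressing need less than 20 N.
- lid_travel (a joint): how far the lid has sunk from its starting height, m. 0: on the collar; 0.008: dropped into the entry gaps, resting on the spring; from there pressing takes about 4 N, rising to about 11 N at the bottom, 0.026; over 0.020 it can turn under the collar; 0.014: locked in its notch, flat top 2 mm above the rim. Locked, it cannot turn unless pressed down again.
- mortar: open brass mortar, 93 mm across, 84 mm tall, behind and right of the grinder; bystander, origin at the centre of its underside
- packet_b: brown paper packet tied with twine, 107 x 82 x 46 mm, to the right of the grinder; bystander, origin at the centre of its underside
- scoop: small scoop with wooden handle, 180 mm long, lying to the right of the grinder; bystander, origin at the centre of its underside
- bench_brush: wooden bench brush, 211 mm long, lying at the right; bystander, origin at the centre of its underside
- pen_a: pen, 145 mm long, lying to the left of the grinder; bystander, origin at the centre of its underside

How it is judged:
By the outcome, as a careful person would: the job done as asked, in the order asked, and still so for the second after the job is handed in, with the robot touching nothing.
It also fails if it takes over 48 s, if anything falls off the work surface, if the arm or the gripper's body presses on something with over 40 N, if the wrist force passes 120 N, or if a joint passes its speed limit or range.

## Robot

A 6-joint arm with a two-finger parallel gripper is mounted at the origin on a cart in front of the work surface, level with it; the furniture and walls round the work are solid. World frame = base frame: x ahead of the robot, y to its left, z up, the work surface at z = 0. Lengths are in m, angles in rad, forces in N, time in s.
With the tool pointing down it reaches from about 0.3 to 0.85 m from the base axis. Payload 5.4 kg.
Tool frame: the origin (TCP) lies on the mounting face of the last link; the fingertips stand 173 mm ahead of it and the grasp point (between the pads) lies 155 mm ahead of it; z points along the fingers, y is the line along which they close (so a half turn about z gives the same grasp; the last joint's range is limited). The gripper opens to 85 mm and grips with 20 to 120 N. Pads are 22 mm wide; open, the fingers measure 114 mm over their backs; the gripper's body (76 mm by 85 mm) begins 54 mm behind the grasp point. The pads swing forward as they close: fully open they stand 13 mm farther back than shut.
Start: joints at [0.987, 0.158, 1.597, -0, 1.386, -0.21], TCP at [0.21, 0.535, 0.405] pointing down, gripper open.
Joint ranges: [-2.91, 2.91], [-0.94, 2.29], [0.18, 2.7], [-1.29, 4.43], [0.17, 2.64], [-3, 3]. Speed limits (rad/s): [2.57, 2.57, 3.14, 3.14, 3.14, 3.14].

## Interface

Orientations are given as a 3x3 rotation matrix whose columns are the frame's x, y, z axes.
In Python, from bench import telemetry, imaging, workorder, find_in, landmark_of gives the robot as it stands.
- The arm moves only by the tool drive_tool, never from a script. Its argument "targets" is a list of rows, each a list of 5 numbers: the shift along the world's x, y, z in mm, then the turn about the world's z in degrees, then the finger opening in mm, from 0 to 85.4. A call has 1 to 12 rows; each row is the pose to reach, as a shift and turn from the pose commanded when the call began; what a row does not reach only later rows make up. A row lasts 1/12 s, in which the tool goes at most 41.7 mm and 7.16 degrees, less where a joint would pass 70% of its speed; a pose out of reach is approached as far as the arm can. A call with a gripper value outside its range is refused whole. The fingers move at their own pace and stop on an object; "squeeze" is the grip in N (left out, the last holds). Time passes only in rows, so rows that repeat a pose let the fingers close. It gives the time, the measured TCP pose, the force, the opening and the grip force at its end, in the units of the state.
- telemetry.read_state(): the state, without advancing time (a new reading comes with each control period).
- imaging.snapshot(name): name is "scene" or "top" or "wrist"; returns a dict with "img" (420x560x3 uint8, red, green, blue), "fx", "fy", "cx", "cy" (pixels), "D" ([k1, k2, p1, p2, k3] as OpenCV has them; the pictures are not rectified), "pose" (4x4, takes a point from camera to world coordinates). Camera axes: x right, y down, z forward; pixel columns grow to the right and rows downward; lengths in m; the calibration is good to about 2 mm. A picture is of the moment at which its call begins. There is no depth.
- workorder.hand_in(): hands the job in; it is judged then, once.
Trained networks look in a picture, given as the dict that the camera call returned (one of the last four; its "shot" number tells which), for a name from the list of things; names that differ only in an ending like _2 or _b are one class to them, and where a whole thing is asked for, a point or a joint stands for the part that bears it (a point fixed in the world has none). Each returns a list of dicts, best first, with "confidence" (0 to 1); they miss things now and then, are a little off and sometimes report something else, mostly with a low value. They report only what shows in the picture. A call takes as long as a camera call.
- find_in(picture, target): "bbox" ([left, top, right, bottom] in pixels, round what is visible of it).
- landmark_of(picture, target): "position" ([column, row] in pixels: a listed point, or the origin of a listed thing).
The state is a dict: "clock": time; "joint_pos": joint angles; "joint_vel": joint speeds; "joint_efforts": joint torques, N m; "tool_pos": TCP position; "tcp_rot": TCP orientation; "ft_force": force on the tool from outside, world axes, zero at the start; "wrist_torque": the same for the moment, N m; "opening": opening from 0.0 (shut) to 1.0 (fully open); "finger_force": force on a finger pad.
Only numpy, scipy, OpenCV 4.12 (cv2) and the standard library are available. Lean on these libraries where they do the work, as an engineer would, in place of code of your own. Each camera call takes 0.05 s, during which the arm holds its last target. There are 200 camera calls.

## Working session

There is one attempt and no reset: what is moved stays moved. The work goes in short steps, Python scripts to look and compute and a tool call to move; the robot and the scene stay as the last step left them, time stands still between calls to the robot, and variables do not carry over. Pictures are saved under pics/ and viewed, at most 10 in all, crops included, and the job is handed in when it is done.

Besides the shell and the picture viewer there is one more tool, called after "Call:" by a JSON object that holds its "fn" and its "kwargs". drive_tool: Moves the arm, as the interface text tells. Its arguments: {"type":"object","properties":{"targets":{"type":"array","items":{"type":"array","items":{"type":"number"}}},"squeeze":{"type":"number"}},"required":["targets"]}

```bash
mkdir -p pics; cat > h.py <<'E'
from bench import telemetry, imaging, workorder, find_in, landmark_of
import numpy as np, cv2
def ray(p,px):
    K=np.array([[p['fx'],0,p['cx']],[0,p['fy'],p['cy']],[0,0,1]])
    u=cv2.undistortPoints(np.array([[px]],float),K,np.array(p['D']))[0,0]
    T=np.array(p['pose']); return T[:3,3],T[:3,:3]@np.array([u[0],u[1],1])
def at(p,px,z):
    o,d=ray(p,px); return o+d*(z-o[2])/d[2]
E
python3 - <<'E'
from h import *
for n in ['top','scene']:
    p=imaging.snapshot(n); cv2.imwrite(f'pics/{n}0.png',p['img'][:,:,::-1])
    for t,z in [('lid',.116),('cup_a',.116),('cup_b',.116),('rim_centre',.1),('mortar',0)]:
        for r in landmark_of(p,t)[:2]: print(n,t,np.round(r['position']),round(r['confidence'],2),at(p,r['position'],z).round(4))
s=telemetry.read_state();print(s['clock'],s['tool_pos'],np.round(s['tcp_rot'],3))
E
```

```text
top lid [250. 233.] 0.92 [0.4638 0.0586 0.116 ]
top cup_a [266. 225.] 0.75 [0.4847 0.0171 0.116 ]
top cup_a [236. 240.] 0.55 [0.4438 0.0948 0.116 ]
top cup_b [266. 225.] 0.75 [0.4847 0.0171 0.116 ]
top cup_b [236. 240.] 0.55 [0.4438 0.0948 0.116 ]
top rim_centre [252. 232.] 0.67 [0.4683 0.0544 0.1   ]
top mortar [323. 194.] 0.62 [ 0.5949 -0.1527  0.    ]
scene lid [249. 217.] 0.59 [0.4794 0.0672 0.116 ]
scene cup_a [266. 222.] 0.93 [0.4718 0.0026 0.116 ]
scene cup_a [237. 219.] 0.7 [0.4494 0.0952 0.116 ]
scene cup_b [266. 222.] 0.93 [0.4718 0.0026 0.116 ]
scene cup_b [237. 219.] 0.7 [0.4494 0.0952 0.116 ]
scene rim_centre [253. 222.] 0.6 [0.4786 0.053  0.1   ]
scene mortar [328. 249.] 0.8 [ 0.5909 -0.1655  0.    ]
0.6 [0.2099723  0.53527385 0.40470341] [[-0.931  0.365  0.   ]
 [ 0.365  0.931  0.   ]
 [-0.     0.    -1.   ]]
```

View pics/top0.png

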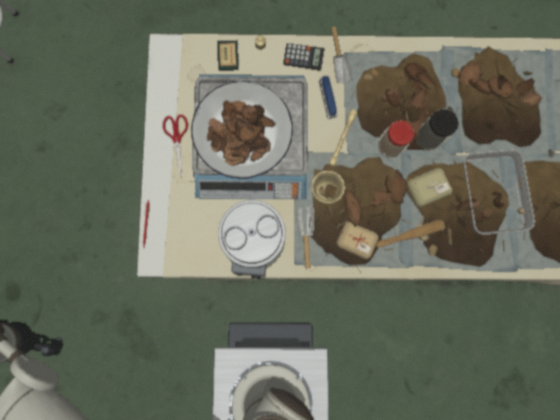

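View pics/scene0.png

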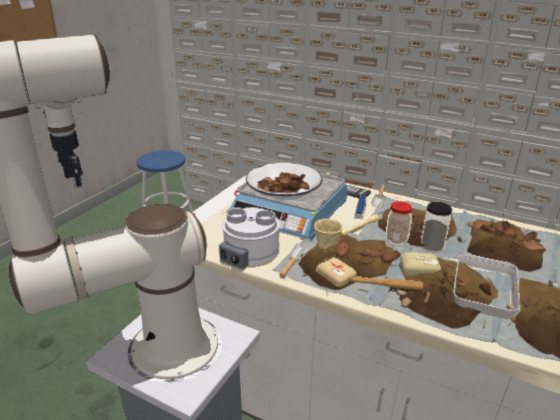

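The top view shows the lid at px (252,232) and its cups at about (268,226) and (235,238). I'll move over it with the fingers shut for a close look.

Call:
{"fn": "drive_tool", "kwargs": {"targets": [[18, -36, 0, 0, 0], [36, -72, 0, 0, 0], [54, -108, 0, 0, 0], [72, -144, 0, 0, 0], [90, -180, 0, 0, 0], [108, -216, 0, 0, 0], [126, -252, 0, 0, 0], [144, -288, 0, 0, 0], [162, -324, 0, 0, 0], [180, -360, 0, 0, 0], [198, -396, 0, 0, 0], [210, -430, 0, 0, 0]]}}

```text
clock: 1.6
tool_pos: [0.4208, 0.1031, 0.4051]
tcp_rot: [[-0.931, 0.366, 0.002], [0.366, 0.931, -0.0], [-0.002, 0.0, -1.0]]
ft_force: [0.2, 0.0, -0.3]
opening: 0.002
finger_force: 0.0
```

Call:
{"fn": "drive_tool", "kwargs": {"targets": [[0, 0, 0, 0, 0], [0, 0, 0, 0, 0], [0, 0, 0, 0, 0]]}}

```text
clock: 1.85
tool_pos: [0.4198, 0.1055, 0.4047]
tcp_rot: [[-0.931, 0.366, -0.0], [0.366, 0.931, 0.001], [0.0, 0.0, -1.0]]
ft_force: [-0.1, -0.5, 0.1]
opening: 0.0
finger_force: 0.0
```

```bash
python3 - <<'E'
from h import *
n='wrist'
p=imaging.snapshot(n); cv2.imwrite(f'pics/{n}0.png',p['img'][:,:,::-1])
for t,z in [('lid',.116),('cup_a',.116),('rim_centre',.1)]:
    for r in landmark_of(p,t)[:2]: print(n,t,np.round(r['position']),round(r['confidence'],2),at(p,r['position'],z).round(4))
s=telemetry.read_state();print(s['clock'],s['tool_pos'],np.round(s['tcp_rot'],3),s['ft_force'],s['opening'])
E
```

```text
wrist lid [252. 276.] 0.68 [0.469  0.0546 0.116 ]
wrist cup_a [218. 300.] 0.84 [0.4813 0.012  0.116 ]
wrist cup_a [288. 243.] 0.73 [0.4497 0.1001 0.116 ]
wrist rim_centre [156. 270.] 0.41 [ 0.4344 -0.0397  0.1   ]
2.05 [0.4195758  0.10639225 0.40469338] [[-0.932  0.363 -0.   ]
 [ 0.363  0.932  0.   ]
 [ 0.     0.    -1.   ]] [-0.26989255  0.00793343 -0.73208097] -0.005009206562018239
```

View pics/wrist0.png

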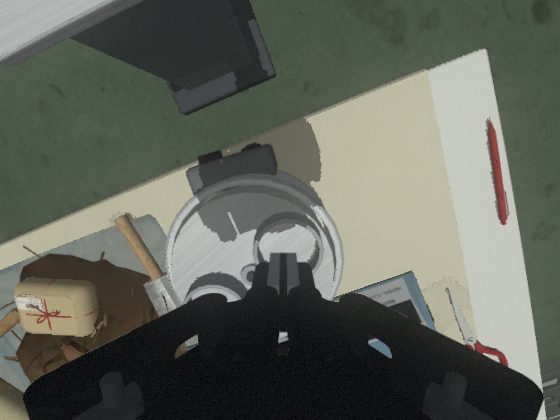

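The wrist view shows cup A at px (288,243), just beyond the fingertips. That puts the axis near (0.4655, 0.056), with cup A at about 112°. I'll descend into it.

Call:
{"fn": "drive_tool", "kwargs": {"targets": [[14, -4, -20, 0, 0], [28, -7, -45, 0, 0], [28, -7, -70, 0, 0], [28, -7, -88, 0, 0], [28, -7, -96, 0, 0], [28, -7, -102, 0, 0], [28, -7, -106, 0, 0], [28, -7, -108, 0, 0], [28, -7, -108, 0, 0]]}}

```text
clock: 2.8
tool_pos: [0.4482, 0.0985, 0.2973]
tcp_rot: [[-0.931, 0.365, 0.001], [0.365, 0.931, -0.0], [-0.001, 0.0, -1.0]]
ft_force: [-0.9, -0.4, 0.1]
opening: -0.002
finger_force: 0.0
```

```bash
python3 - <<'E'
from h import *
n='wrist'
p=imaging.snapshot(n); cv2.imwrite(f'pics/{n}1.png',p['img'][:,:,::-1])
E
```

```text
(no output)
```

View pics/wrist1.png

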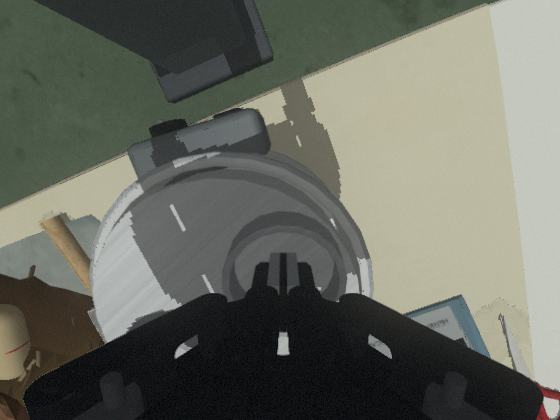

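The fingertips (px 283,265) are inside the cup ring. I'll feel for the floor next.

Call:
{"fn": "drive_tool", "kwargs": {"targets": [[0, 0, -4, 0, 0], [0, 0, -6, 0, 0], [0, 0, -7, 0, 0], [0, 0, -8, 0, 0], [0, 0, -8, 0, 0]]}}

```text
clock: 3.27
tool_pos: [0.4481, 0.0983, 0.2892]
tcp_rot: [[-0.931, 0.365, -0.0], [0.365, 0.931, -0.0], [0.0, -0.0, -1.0]]
ft_force: [-1.9, 0.0, 3.0]
opening: 0.001
finger_force: 1.9
```

Call:
{"fn": "drive_tool", "kwargs": {"targets": [[4, 1, 0, 0, 0], [8, 2, 0, 0, 0], [12, 3, 0, 0, 0], [15, 3.5, 0, 0, 0], [19, 3.5, 0, 0, 0], [23, 3, 0, 0, 0], [23, 3, 0, 0, 0]]}}

```text
clock: 3.85
tool_pos: [0.4707, 0.1011, 0.2888]
tcp_rot: [[-0.931, 0.365, -0.004], [0.365, 0.931, -0.001], [0.004, -0.002, -1.0]]
ft_force: [-8.1, -1.7, 8.3]
opening: -0.002
finger_force: 7.5
```

Call:
{"fn": "drive_tool", "kwargs": {"targets": [[2.5, -0.5, 0.4, 0, 0], [5, -1, 0.4, 0, 0], [8, -2, 0.4, 0, 0], [8, -2, 0.4, 0, 0]]}}

```text
clock: 4.18
tool_pos: [0.4788, 0.099, 0.2885]
tcp_rot: [[-0.931, 0.365, -0.002], [0.365, 0.931, -0.0], [0.002, -0.001, -1.0]]
ft_force: [-2.0, -0.2, 2.2]
opening: -0.001
finger_force: 1.2
```

Call:
{"fn": "drive_tool", "kwargs": {"targets": [[2.5, -1, 0, 0, 0], [5, -2, 0, 0, 0], [7, -3, 0, 0, 0], [7, -3, 0, 0, 0]]}}

```text
clock: 4.52
tool_pos: [0.4846, 0.0967, 0.2879]
tcp_rot: [[-0.931, 0.365, -0.008], [0.365, 0.931, 0.002], [0.008, -0.001, -1.0]]
ft_force: [-10.6, 0.9, 4.7]
opening: 0.006
finger_force: 5.4
```

Call:
{"fn": "drive_tool", "kwargs": {"targets": [[0, 0, -1, 0, 0], [0, 0, -2, 0, 0], [0, 0, -2, 0, 0]]}}

```text
clock: 4.77
tool_pos: [0.4846, 0.0968, 0.2864]
tcp_rot: [[-0.931, 0.365, -0.007], [0.365, 0.931, 0.001], [0.007, -0.001, -1.0]]
ft_force: [-11.2, 0.4, 6.8]
opening: -0.004
finger_force: 5.9
```

```bash
python3 - <<'E'
from h import *
s=telemetry.read_state();print(s['ft_force'],s['tool_pos'],s['wrist_torque'])
p=imaging.snapshot('top')
for t,z in [('lid',.116),('cup_a',.116)]:
    for r in landmark_of(p,t)[:2]: print(t,np.round(r['position']),round(r['confidence'],2),at(p,r['position'],z).round(4))
p=imaging.snapshot('scene'); cv2.imwrite('pics/s1.png',cv2.resize(p['img'][150:300,170:370,::-1],(800,600)))
E
```

```text
[-11.20057226   0.36981298   6.81906335] [0.48455132 0.09680137 0.28637028] [0.18940814 1.85203938 0.01614306]
lid [248. 231.] 0.98 [0.4694 0.063  0.116 ]
cup_a [267. 233.] 0.75 [0.4628 0.0123 0.116 ]
cup_a [238. 232.] 0.71 [0.4668 0.0915 0.116 ]
```

View pics/s1.png

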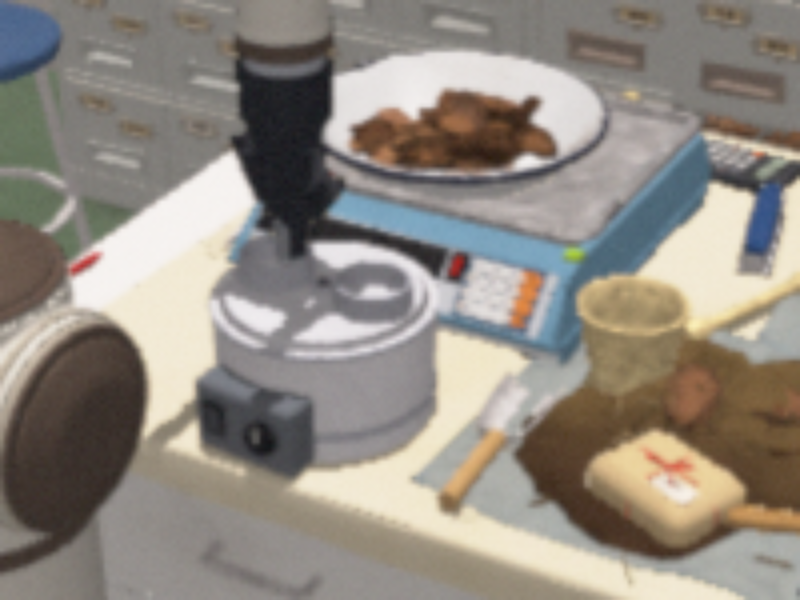

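The lid has turned about 0.4 rad and the tip is already below the old floor height, so it has probably dropped. I'll ease the side push and press.

Call:
{"fn": "drive_tool", "kwargs": {"targets": [[-2, 0, -1, 0, 0], [-3, 0.5, -3, 0, 0], [-3, 0.5, -5, 0, 0], [-3, 0.5, -7, 0, 0], [-3, 0.5, -7, 0, 0]]}}

```text
clock: 5.38
tool_pos: [0.4829, 0.0969, 0.2798]
tcp_rot: [[-0.931, 0.365, -0.001], [0.365, 0.931, 0.001], [0.001, 0.0, -1.0]]
ft_force: [-4.4, 1.9, 2.8]
opening: -0.0
finger_force: 2.8
```

Call:
{"fn": "drive_tool", "kwargs": {"targets": [[0, 0, -2, 0, 0], [0, 0, -4, 0, 0], [0, 0, -4, 0, 0]]}}

```text
clock: 5.63
tool_pos: [0.483, 0.0969, 0.2762]
tcp_rot: [[-0.931, 0.365, -0.001], [0.365, 0.931, 0.001], [0.001, 0.0, -1.0]]
ft_force: [-5.3, 0.7, 4.2]
opening: -0.002
finger_force: 4.0
```

Call:
{"fn": "drive_tool", "kwargs": {"targets": [[0, 0, -3, 0, 0], [0, 0, -6, 0, 0], [0, 0, -9, 0, 0], [0, 0, -11, 0, 0], [0, 0, -11, 0, 0]]}}

```text
clock: 6.05
tool_pos: [0.4838, 0.0966, 0.2661]
tcp_rot: [[-0.931, 0.365, 0.002], [0.365, 0.931, -0.0], [-0.002, 0.0, -1.0]]
ft_force: [-4.5, -0.9, 9.5]
opening: -0.001
finger_force: 5.8
```

Call:
{"fn": "drive_tool", "kwargs": {"targets": [[2, -1, -1, 0, 0], [4, -2, -1, 0, 0], [6, -3.5, -1, 0, 0], [8, -4.5, -1, 0, 0], [10, -6, -1, 0, 0], [11.5, -7.5, -1, 0, 0], [11.5, -7.5, -1, 0, 0]]}}

```text
clock: 6.63
tool_pos: [0.4955, 0.0892, 0.2655]
tcp_rot: [[-0.931, 0.366, 0.003], [0.366, 0.931, 0.0], [-0.002, 0.001, -1.0]]
ft_force: [-3.7, 1.6, 8.4]
opening: -0.0
finger_force: 7.5
```

Turning under the collar freely. I'll keep going.

Call:
{"fn": "drive_tool", "kwargs": {"targets": [[1.8, -1.8, 0, 0, 0], [3.5, -3.5, 0, 0, 0], [5, -5, 0, 0, 0], [6, -7, 0, 0, 0], [7.2, -9, 0, 0, 0], [8.5, -11, 0, 0, 0], [8.5, -11, 0, 0, 0]]}}

```text
clock: 7.22
tool_pos: [0.5044, 0.0782, 0.2659]
tcp_rot: [[-0.931, 0.366, 0.004], [0.366, 0.931, 0.001], [-0.004, 0.002, -1.0]]
ft_force: [-2.6, 1.4, 8.7]
opening: -0.0
finger_force: 6.3
```

Call:
{"fn": "drive_tool", "kwargs": {"targets": [[1, -2.1, 0, 0, 0], [2, -4.2, 0, 0, 0], [2, -4.2, 0, 0, 0]]}}

```text
clock: 7.47
tool_pos: [0.5057, 0.0754, 0.2657]
tcp_rot: [[-0.93, 0.366, 0.002], [0.366, 0.93, 0.005], [-0.0, 0.006, -1.0]]
ft_force: [-4.5, 10.1, 11.4]
opening: 0.003
finger_force: 9.0
```

Call:
{"fn": "drive_tool", "kwargs": {"targets": [[0.7, -2.2, 0, 0, 0], [1.4, -4.4, 0, 0, 0], [1.4, -4.4, 0, 0, 0]]}}

```text
clock: 7.72
tool_pos: [0.5063, 0.0734, 0.2654]
tcp_rot: [[-0.93, 0.367, -0.0], [0.367, 0.93, 0.012], [0.005, 0.011, -1.0]]
ft_force: [-8.5, 25.1, 14.0]
opening: -0.006
finger_force: 16.5
```

The turn of about 0.75 rad ends in a steep force rise, which is the stop. I'll ease the push and let the lid rise.

Call:
{"fn": "drive_tool", "kwargs": {"targets": [[-0.7, 2.5, 0, 0, 0], [-1, 3.5, 1, 0, 0], [-1, 3.5, 3, 0, 0], [-1, 3.5, 6, 0, 0], [-1, 3.5, 9, 0, 0], [-1, 3.5, 11, 0, 0], [-1, 3.5, 11, 0, 0]]}}

```text
clock: 8.3
tool_pos: [0.5055, 0.075, 0.2753]
tcp_rot: [[-0.931, 0.366, 0.001], [0.366, 0.931, 0.006], [0.001, 0.006, -1.0]]
ft_force: [-3.1, 12.9, 3.0]
opening: 0.0
finger_force: 7.7
```

Call:
{"fn": "drive_tool", "kwargs": {"targets": [[0, 0, 2, 0, 0], [0, 0, 4, 0, 0], [0, 0, 4, 0, 0]]}}

```text
clock: 8.55
tool_pos: [0.5049, 0.0749, 0.2778]
tcp_rot: [[-0.931, 0.366, -0.001], [0.366, 0.931, 0.005], [0.003, 0.005, -1.0]]
ft_force: [0.0, 12.2, -5.5]
opening: 0.002
finger_force: 5.5
```

Call:
{"fn": "drive_tool", "kwargs": {"targets": [[-1, 4, 0, 0, 0], [-3, 9, 0, 0, 0], [-3, 9, -2, 0, 0], [-3, 9, -4, 0, 0], [-3, 9, -5.5, 0, 0], [-3, 9, -5.5, 0, 0]]}}

```text
clock: 9.05
tool_pos: [0.5029, 0.082, 0.2743]
tcp_rot: [[-0.931, 0.365, 0.001], [0.365, 0.931, 0.0], [-0.001, 0.001, -1.0]]
ft_force: [-0.5, 0.5, 4.7]
opening: 0.003
finger_force: 2.3
```

The floor is felt at TCP z ≈ 0.275, which is the locked height (an unlocked lid would be at 0.269). I'll withdraw and look.

Call:
{"fn": "drive_tool", "kwargs": {"targets": [[0, 0, 5, 0, 0], [0, 0, 15, 0, 0], [0, 0, 35, 0, 0], [0, 0, 70, 0, 0], [-10, 20, 105, 0, 0], [-25, 50, 130, 0, 0], [-40, 85, 130, 0, 0], [-55, 120, 130, 0, 0], [-70, 155, 130, 0, 0], [-85, 190, 130, 0, 0], [-85, 190, 130, 0, 0], [-85, 190, 130, 0, 0]]}}

```text
clock: 10.05
tool_pos: [0.4166, 0.2734, 0.4043]
tcp_rot: [[-0.932, 0.362, 0.001], [0.362, 0.932, -0.0], [-0.001, 0.0, -1.0]]
ft_force: [0.4, -0.6, 0.2]
opening: 0.001
finger_force: 0.0
```

```bash
python3 - <<'E'
from h import *
for n in ['top','scene']:
    p=imaging.snapshot(n)
    for t,z in [('lid',.102),('cup_a',.102)]:
        for r in landmark_of(p,t)[:2]: print(n,t,np.round(r['position']),round(r['confidence'],2),at(p,r['position'],z).round(4))
cv2.imwrite('pics/s2.png',cv2.resize(p['img'][150:300,170:370,::-1],(800,600)))
s=telemetry.read_state();print(s['ft_force'],s['tool_pos'])
E
```

```text
top lid [248. 231.] 0.58 [0.4694 0.0638 0.102 ]
top lid [325. 190.] 0.37 [ 0.5852 -0.1474  0.102 ]
top cup_a [240. 220.] 0.85 [0.5006 0.0867 0.102 ]
scene lid [248. 223.] 0.83 [0.4653 0.0621 0.102 ]
scene cup_a [255. 233.] 0.79 [0.4196 0.0093 0.102 ]
scene cup_a [249. 216.] 0.56 [0.5019 0.0805 0.102 ]
[-0.12069729  0.16240176  0.04995985] [0.41801    0.27112356 0.40366273]
```

View pics/s2.png

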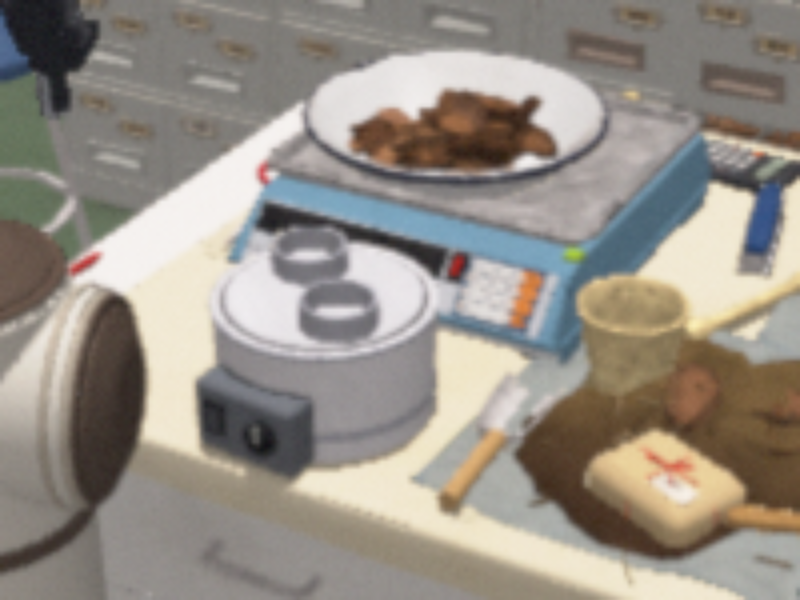

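The lid sits about flush, with its cups now at px (310,255) and (340,310). That is a total turn of about 1.2 rad, nothing else has moved, and the hand is clear.

```bash
python3 -c "
from h import *
print(workorder.hand_in())"
```

```text
the job is handed in; nothing more can be done
None
```

The grinder lid is pressed down, turned clockwise to its stop and sitting at its locked height; I didn't try turning it back to test the lock. The hand is clear, nothing else was moved, and the job is handed in.

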